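# Make up two pastry tool kits

### The arm

A 6-joint arm with a two-finger parallel gripper is mounted at the origin on the work surface. World frame = base frame: x ahead of the robot, y to its left, z up, the work surface at z = 0. Lengths are in mm, angles in rad, forces in N, time in s.
With the tool pointing down it reaches from about 350 to 975 mm from the base axis. Payload 7.1 kg.
Tool frame: the origin (TCP) lies at the very end of the fingers, on their centre line; the grasp point (between the pads) lies 19 mm behind it; x points along the fingers, y is the direction in which the jaws open and shut, and the axes are right-handed (so a half turn about x gives the same grasp; the last joint's range is limited). The gripper opens to 88 mm and grips with 3 to 60 N. Pads are 20 mm wide; open, the fingers measure 115 mm over their backs; the gripper's body (75 mm by 178 mm) begins 61 mm behind the grasp point.
Start: joints at [-1.25, 0.423, 1.63, -0, 1.089, -0.019], TCP at [208.329, -589.24, 222.675] pointing down, gripper open.
Joint ranges: [-3, 3], [-0.9, 2.11], [0.09, 2.58], [-1.31, 4.45], [0.11, 2.69], [-2.54, 2.54]. Speed limits (rad/s): [2.39, 2.39, 3.01, 3.14, 3.14, 3.14].

### API

Orientations are given as a rotation vector (axis times angle).
In Python, from workcell import ctrl gives the robot as it stands. The module is installed in compiled form; this text tells all that it offers.
- The arm moves only by the tool carry_out, never from a script. Its argument "commands" is a list of rows, each a list of 6 numbers: the shift along the tool's x, y, z in m, then the turn, a rotation vector about the tool's x, y, z in degrees. In form: [[tx, ty, tz, rx, ry, rz], ...]. A call has 1 to 8 rows; each row shifts and turns the pose as measured when the row begins, along the tool's axes as they then stand; what a row does not reach is not made up. A row lasts 1/8 s, in which the tool goes at most 62.5 mm and 10.7 degrees, less where a joint would pass 70% of its speed; a pose out of reach is approached as far as the arm can. A call with a gripper value outside its range is refused whole. "grip" is the closure, from 0 (fully open) to 1 (shut), set as the call begins (left out, the last holds). The fingers move at their own pace and stop on an object; the grip force is fixed at half the most. Time passes only in rows, so rows that do not move let the fingers close. It gives the time, the measured TCP pose, the force and the opening at its end, in the units of the state.
- ctrl.get_obs(): the state, without advancing time (a new reading comes with each control period).
- ctrl.get_image(name): name is "side" or "top" or "wrist"; returns a dict with "pixels" (480x640x3 uint8, blue, green, red), "intrinsics" (3x3 intrinsics, pixels), "rvec" (rotation vector, rad) and "tvec" (3), from world to camera coordinates, as OpenCV has them. Camera axes: x right, y down, z forward; pixel columns grow to the right and rows downward; lengths in mm; the calibration is good to about 2 mm. A picture is of the moment at which its call begins. There is no depth.
- ctrl.close_job(): hands the job in, once; it reports no verdict.
The state is a dict: "t": time; "qpos": joint angles; "qvel": joint speeds; "joint_torque": joint torques, N m; "ee_pos": TCP position; "orientation": TCP orientation; "ft_force": force on the tool from outside, world axes, zero at the start; "moment": the same for the moment, N m; "width": finger opening in mm.
Only numpy, scipy, OpenCV 4.12 (cv2) and the standard library are available. Lean on these libraries where they do the work, as an engineer would, in place of code of your own. Each camera call takes 0.05 s, during which the arm holds its last target. There are 200 camera calls.

### The job

Make up the tool kits for two bakers: in the long tray with three compartments put the largest round cutter, the wooden tart tamper and the sugar dredger; in the short tray with two compartments put the smallest round cutter and the square cutter. Stand each piece upright on the tray floor, one piece to a compartment (any compartment of its tray), and leave the middle-sized round cutter standing where it is.

Things in the scene. Friction and masses are not known exactly. Their poses are not given: they have to be found in the camera images.
- large_cutter: Stainless dough cutter, an upright round ring, the largest of three: 64 mm outside diameter, 45 mm high, wall 2.5 mm, open at top and bottom. Origin: centre of the underside, z up. Stands loose on the bench at the start.
- medium_cutter: Stainless dough cutter, an upright round ring, the middle one of three: 50 mm outside diameter, 45 mm high, wall 2.5 mm, open at top and bottom. Origin: centre of the underside, z up. Stands loose on the bench at the start; it belongs to no kit and must stay where it is.
- small_cutter: Stainless dough cutter, an upright round ring, the smallest of three: 36 mm outside diameter, 45 mm high, wall 2.5 mm, open at top and bottom. Origin: centre of the underside, z up. Stands loose on the bench at the start.
- square_cutter: Stainless dough cutter, an upright square tube, 48 x 48 mm outside, sides along its x and y axes, 45 mm high, wall 2.5 mm, open at top and bottom. Origin: centre of the underside, z up. Stands loose on the bench at the start.
- tamper: Wooden tart tamper (pestle for pressing dough into tins), 75 mm high: a round foot 50 mm in diameter and 16 mm high, tapering by 20 mm height to a straight round handle 30 mm in diameter up to the top. Origin: centre of the underside, z up. Stands upright, loose, on the bench at the start.
- dredger: Sugar dredger, a closed stainless cylinder 58 mm in diameter, straight to 80 mm, with a domed perforated top to 90 mm. Origin: centre of the underside, z up. Stands upright, loose, on the bench at the start.
- long_tray: Shallow white plastic kit tray, fixed flat on the bench: 268 mm (x) by 100 mm (y), 16 mm high, walls and dividers 4 mm thick and full height. Three compartments in a row along x, each 84 (x) by 92 mm (y) inside, centres at x = -88, 0 and +88 mm, y = 0. Origin: centre of its underside, on the bench; inner floor 4 mm above it. Its x points away from the robot, within 18 degrees.
- short_tray: Shallow white plastic kit tray, fixed flat on the bench: 180 mm (x) by 100 mm (y), 16 mm high, walls and dividers 4 mm thick and full height. Two compartments in a row along x, each 84 (x) by 92 mm (y) inside, centres at x = -44 and +44 mm, y = 0. Origin: centre of its underside, on the bench; inner floor 4 mm above it. Its x points away from the robot, within 18 degrees.

How it is judged:
By the outcome, as a careful person would: the job done as asked, in the order asked, and still so for the second after the job is handed in, with the robot touching nothing.
It also fails if it takes over 131 s, if anything falls off the work surface, if the arm or the gripper's body presses on something with over 40 N, if the wrist force passes 120 N, or if a joint passes its speed limit or range.

## Working session

There is one attempt and no reset: what is moved stays moved. The work goes in short steps, Python scripts to look and compute and a tool call to move; the robot and the scene stay as the last step left them, time stands still between calls to the robot, and variables do not carry over. Pictures are saved under pics/ and viewed, about 12 in all and at most 16, crops included, and the job is handed in when it is done.

Besides the shell and the picture viewer there is one more tool, called after "Request:" as name(argument=value, ...), one argument or row to a line, values as JSON. carry_out: Moves the arm, as the interface text tells. Its arguments: {"type":"object","properties":{"commands":{"type":"array"},"grip":{"type":"number"}},"required":["commands"]}

```bash
mkdir -p pics; cat > h.py <<'E'
import numpy as np, cv2
from workcell import ctrl
def snap(n,f):
    i=ctrl.get_image(n); cv2.imwrite(f'pics/{f}.png',i['pixels']); np.savez(f'{f}.npz',**i); return i
def px2w(i,u,v,z):
    K=i['intrinsics'];R=cv2.Rodrigues(np.float64(i['rvec']))[0];t=np.float64(i['tvec']).ravel()
    d=R.T@np.linalg.inv(K)@[u,v,1]; c=-R.T@t
    return (c+d*(z-c[2])/d[2])[:2].round(1)
def w2px(i,p):
    return cv2.projectPoints(np.float64(p).reshape(-1,3),np.float64(i['rvec']),np.float64(i['tvec']),np.float64(i['intrinsics']),None)[0].reshape(-1,2)
E
python3 - <<'E'
from h import *
for n in ('top','side'):
    i=snap(n,n+'0'); R=cv2.Rodrigues(np.float64(i['rvec']))[0]; print(n,-R.T@np.float64(i['tvec']).ravel(),R.round(2).tolist(),i['intrinsics'][0][0])
print(ctrl.get_obs())
E
```

```text
top [ 453.72471413   17.65175402 1235.80109244] [[0.0, -1.0, 0.01], [-1.0, -0.0, -0.08], [0.08, -0.01, -1.0]] 567.9964206118187
side [ 263.85047978 -538.60745207  649.16176921] [[0.89, -0.46, 0.01], [-0.31, -0.62, -0.72], [0.33, 0.64, -0.69]] 519.2877169169321
{'t': 0.1, 'qpos': array([-1.24999991e+00,  4.23766030e-01,  1.63059415e+00, -1.22105933e-05,
        1.08855634e+00, -1.90353477e-02]), 'qvel': array([ 0.00060824, -0.0012966 , -0.00063617, -0.00154558,  0.00027672,
       -0.00055611]), 'joint_torque': array([ 1.10083060e-03, -5.45608985e+01, -2.74325734e+01,  6.45272154e-02,
        1.87844055e-02, -3.03282638e-05]), 'ee_pos': array([ 208.17869638, -588.79958614,  221.98604014]), 'orientation': array([ 2.03731982,  0.35093775, -2.03775329]), 'ft_force': array([0.681088  , 0.87785948, 0.64878547]), 'moment': array([-0.0124161 , -0.00062221, -0.00671464]), 'width': 87.95165951733628}
```

View pics/top0.png

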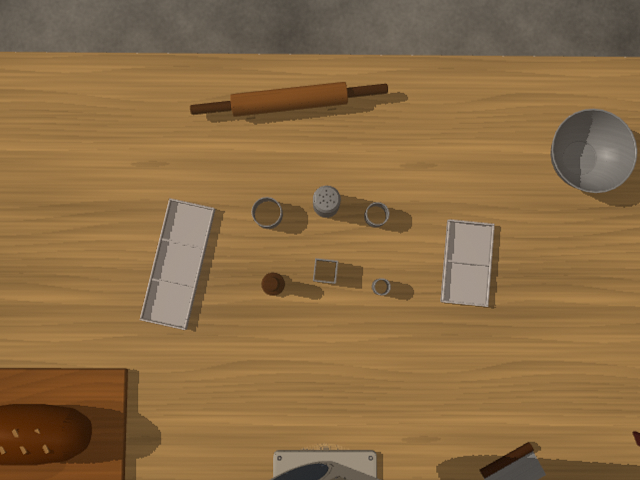

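View pics/side0.png

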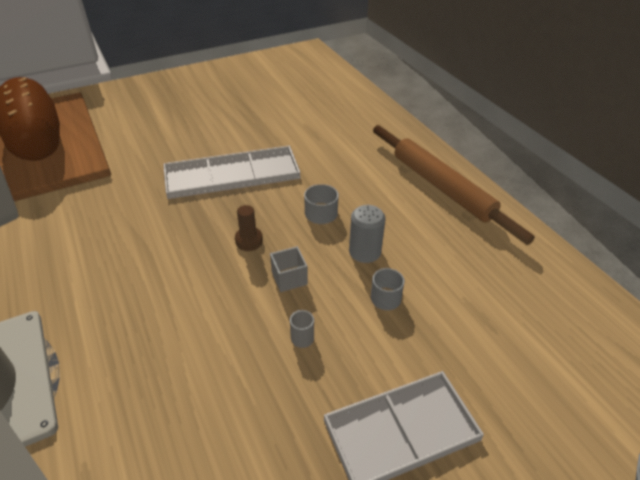

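```bash
python3 - <<'E'
import cv2,numpy as np
p=cv2.imread('pics/top0.png')
f=lambda a,s:cv2.resize(a,None,fx=s,fy=s,interpolation=cv2.INTER_CUBIC)
cv2.imwrite('pics/objs.png',f(p[180:305,245:405],5))
cv2.imwrite('pics/trays.png',f(np.hstack([p[190:340,130:230],p[190:340,430:510]]),4))
E
```

```text
(no output)
```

View pics/objs.png

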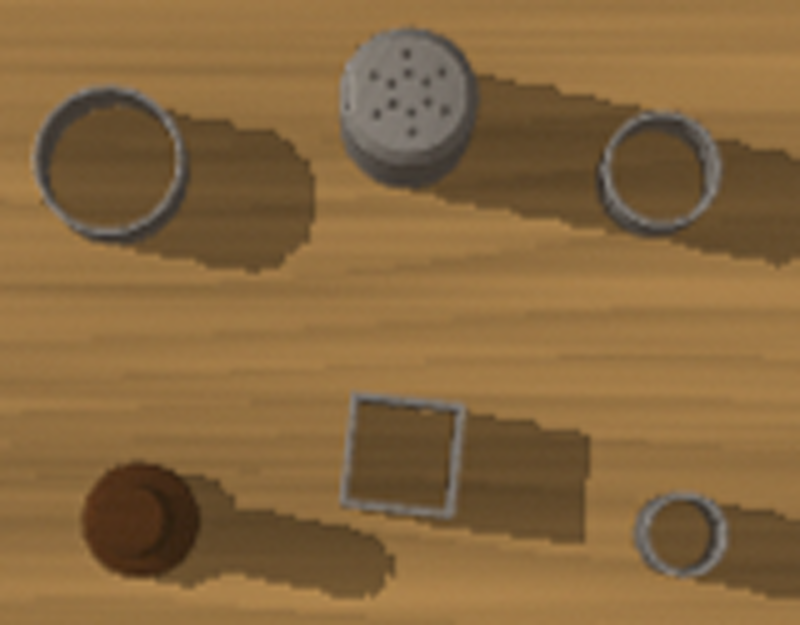

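View pics/trays.png

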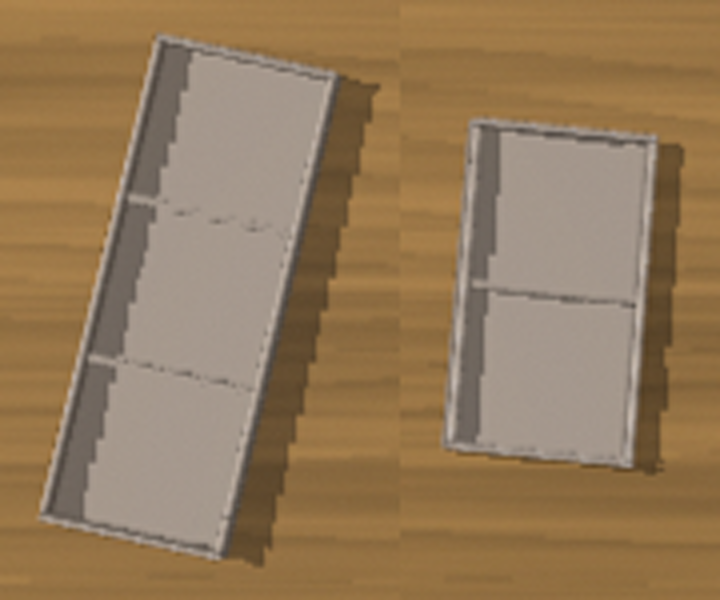

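```bash
cat >> h.py <<'E'
from scipy.spatial.transform import Rotation as Ro
def go(x,y,z,yaw=None,o=None):
    "print tool-frame move to world x,y,z with jaw axis at yaw (deg from world y, ccw)"
    o=o or ctrl.get_obs(); R=Ro.from_rotvec(o['orientation']).as_matrix()
    j=R[:,1]; cur=np.degrees(np.arctan2(-j[0],j[1])); 
    rx=0 if yaw is None else -((yaw-cur+90)%180-90)
    d=np.array([x,y,z])-o['ee_pos']; Rn=R@Ro.from_euler('x',rx,degrees=True).as_matrix()
    print('t %.2f pos %s jaw %.1f tilt %s w %.1f rx %.1f'%(o['t'],o['ee_pos'].round(1),cur,R[:,0].round(3),o['width'],rx),'F',o['ft_force'].round(1))
    print(' shift after turn (mm):',(Rn.T@d).round(1),' before turn:',(R.T@d).round(1))
E
python3 - <<'E'
from h import *
i=dict(np.load('top0.npz'))
C=lambda x,y,z:px2w(i,(x+.5)/5-.5+245,(y+.5)/5-.5+180,z)
for n,x,y,z in [('large',111,163,45),('dredger',409,96,80),('medium',660,172,45),('square',403,455,45),('tamper foot',141,519,16),('small',681,534,45)]: print(n,C(x,y,z))
s=[C(*c,45) for c in [(352,394),(466,405),(452,517),(341,505)]]
for a in range(4):
    d=s[(a+1)%4]-s[a];print('edge',np.hypot(*d),np.degrees(np.arctan2(d[1],d[0])))
for nm,L,off,cs in [('long',268,130,[(158,36),(338,74),(222,558),(40,518)]),('short',180,30+300,[(472,120),(656,135),(632,467),(445,450)])]:
    q=np.array([px2w(i,(x+.5)/4-.5+off,(y+.5)/4-.5+190,16) for x,y in cs]); c=q.mean(0); a=(q[0]+q[1]-q[2]-q[3])/2; b=(q[0]+q[3]-q[1]-q[2])/2
    print(nm,c,'len',np.hypot(*a),np.hypot(*b),'yaw',np.degrees(np.arctan2(a[1],a[0])),np.degrees(np.arctan2(-b[0],b[1])))
    u=a/np.hypot(*a)
    for k in ([-88,0,88] if L==268 else [-44,44]): print(k,(c+k*u).round(1))
go(500,0,200,0)
E
```

```text
large [611.2 124. ]
dredger [634.9  -1.1]
medium [ 608.6 -107.9]
square [4.886e+02 4.000e-01]
tamper foot [461.7 112. ]
small [ 456.  -116.1]
edge 48.101663172909106 -95.2483492565006
edge 47.25727457228144 172.95017491962975
edge 46.74708547064726 84.10647076793491
edge 46.707708143303286 -5.405441679378042
long [504.025 317.2  ] len 264.92316338893437 99.23009876040636 yaw -12.291880003514203 -11.893118706524543
-88 [418.  335.9]
0 [504.  317.2]
88 [590.  298.5]
short [ 507.775 -306.575] len 179.225068001103 100.38139767905204 yaw -5.330461266658516 -4.656989897542141
-44 [ 464.  -302.5]
44 [ 551.6 -310.7]
t 0.10 pos [ 208.2 -588.8  222. ] jaw -160.5 tilt [-0.     0.001 -1.   ] w 88.0 rx 19.5 F [0.7 0.9 0.6]
 shift after turn (mm): [  22.6 -588.8 -291.8]  before turn: [  22.6 -457.8 -471.4]
```

Request:
carry_out(
  commands=[
    [0,0,0,-10,0,0],
    [0,0,0,-10,0,0],
    [0,0,0,-10,0,0],
    [0,0,0,-10,0,0],
    [0,0,0,-10,0,0],
    [0,0,0,-10,0,0],
    [0,0,0,-10,0,0],
    [0,0,0,-10,0,0],
  ],
  grip=0,
)

```text
t: 1.1
ee_pos: [207.3, -586.2, 218.1]
orientation: [1.058, 1.309, -1.05]
ft_force: [1.3, -0.8, 0.1]
width: 87.7
```

Request:
carry_out(
  commands=[
    [0,0,0,-10,0,0],
    [0,0,0,-10,0,0],
    [0,0,0,-10,0,0],
    [0,0,0,-10,0,0],
    [0,0,0,-10,0,0],
    [0,0,0,-10,0,0],
    [0,0,0,-10,0,0],
    [0,0,0,-10,0,0],
  ],
)

```text
t: 2.1
ee_pos: [262.5, -553.7, 205.6]
orientation: [-0.003, 1.68, -0.079]
ft_force: [0.2, 0.1, -0.2]
width: 88.0
```

```bash
python3 -c "
from h import *
go(611,124,180,0);print(ctrl.get_obs()['qpos'])"
```

```text
t 2.10 pos [ 262.5 -553.7  205.6] jaw -2.5 tilt [-0.111 -0.049 -0.993] w 88.0 rx -2.5 F [ 0.2  0.1 -0.2]
 shift after turn (mm): [-46.3 678.2 345.4]  before turn: [-46.3 692.8 315.1]
[-1.08642102  0.43045453  1.6682033  -0.13940947  1.05577251 -2.54049397]
```

Request:
carry_out(
  commands=[
    [-0.004,0.052,0.024,0,0,0],
    [-0.004,0.052,0.024,0,0,0],
    [-0.004,0.052,0.024,0,0,0],
    [-0.004,0.052,0.024,0,0,0],
    [-0.004,0.052,0.024,0,0,0],
    [-0.004,0.052,0.024,0,0,0],
    [-0.004,0.052,0.024,0,0,0],
    [-0.004,0.052,0.024,0,0,0],
  ],
)

```text
t: 3.1
ee_pos: [479.8, -133.9, 191.4]
orientation: [-0.003, 1.682, -0.078]
ft_force: [0.4, -0.3, 0.9]
width: 87.9
```

```bash
cat >> h.py <<'E'
def go(x,y,z,yaw=0):
    o=ctrl.get_obs(); R=Ro.from_rotvec(o['orientation']).as_matrix()
    T=(Ro.from_euler('z',yaw,degrees=True).as_matrix()@np.array([[0,0,1],[0,1,0],[-1,0,0.]])); 
    rv=Ro.from_matrix(R.T@T).as_rotvec(degrees=True); d=np.array([x,y,z])-o['ee_pos']
    print('t %.2f pos %s jaw %.1f w %.1f q6 %.2f'%(o['t'],o['ee_pos'].round(1),np.degrees(np.arctan2(-R[0,1],R[1,1])),o['width'],o['qpos'][5]),'F',o['ft_force'].round(1))
    print(' turn',rv.round(2),' shift before turn:',(R.T@d).round(1),' after:',(T.T@d).round(1))
E
python3 -c "
from h import *
go(611,124,180,0)"
```

```text
t 3.10 pos [ 479.8 -133.9  191.4] jaw -2.5 w 87.9 q6 -1.73 F [ 0.4 -0.3  0.9]
 turn [-2.71 -6.41  2.9 ]  shift before turn: [-15.8 263.7 118.6]  after: [ 11.4 257.9 131.2]
```

Request:
carry_out(
  commands=[
    [0,0,0,-2.7,-6.4,2.9],
    [0.002,0.052,0.026,0,0,0],
    [0.002,0.052,0.026,0,0,0],
    [0.002,0.052,0.026,0,0,0],
    [0.002,0.052,0.026,0,0,0],
    [0.002,0.052,0.026,0,0,0],
    [0,0,0,0,0,0],
  ],
)

```text
t: 3.98
ee_pos: [612.6, 136.9, 180.2]
orientation: [-0.003, 1.568, 0.005]
ft_force: [0.3, -0.9, -0.7]
width: 87.5
```

```bash
python3 -c "
from h import *
i=snap('wrist','w1');go(611,124,180,0)
print(w2px(i,[[611,124,45],[611,124+32,45],[611-32,124,45]]))
R=cv2.Rodrigues(np.float64(i['rvec']))[0]; print(-R.T@np.float64(i['tvec']).ravel())"
```

```text
t 4.03 pos [611.5 135.2 180. ] jaw 0.2 w 88.1 q6 -1.38 F [ 0.   0.1 -0.6]
 turn [ 0.22  0.06 -0.05]  shift before turn: [ -0.  -11.2  -0.5]  after: [ -0.  -11.2  -0.5]
[[308.80936161 221.51769265]
 [344.26567063 221.7170671 ]
 [308.57313834 186.16892659]]
[530.11129124 136.08342672 341.92938655]
```

View pics/w1.png

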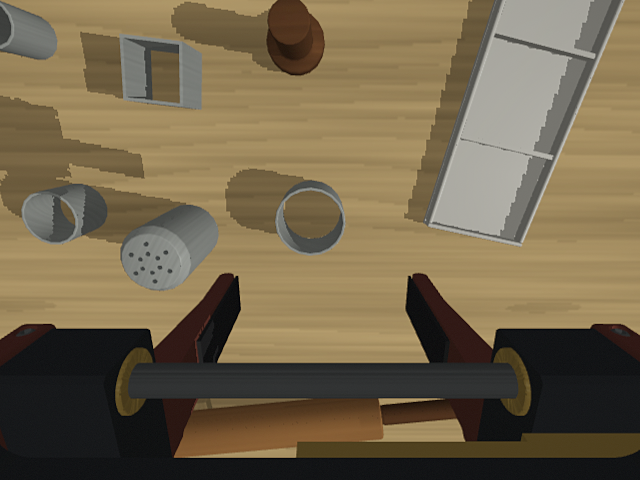

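Request:
carry_out(
  commands=[
    [0,-0.0105,0,0,0,0],
    [0,0,0,0,0,0],
    [0.045,0,0,0,0,0],
    [0.045,0,0,0,0,0],
    [0.04,0,0,0,0,0],
    [0.015,0,0,0,0,0],
    [0.01,0,0,0,0,0],
    [0,0,0,0,0,0],
  ],
)

```text
t: 5.03
ee_pos: [612.2, 115.2, 24.9]
orientation: [0.006, 1.565, -0.005]
ft_force: [-0.2, 0.2, 0.3]
width: 87.8
```

```bash
python3 -c "
from h import *
go(611,124.5,22,0)"
```

```text
t 5.03 pos [612.2 115.2  24.9] jaw -0.4 w 87.8 q6 -1.40 F [-0.2  0.2  0.3]
 turn [-0.42  0.3  -0.06]  shift before turn: [ 2.9  9.3 -1.3]  after: [ 2.9  9.3 -1.2]
```

Request:
carry_out(
  commands=[
    [0.002,0.009,-0.001,0,0,0],
    [0,0,0,0,0,0],
  ],
)

```text
t: 5.28
ee_pos: [612.8, 125.1, 25.1]
orientation: [0.007, 1.562, -0.005]
ft_force: [0.7, 0.0, 0.1]
width: 87.9
```

```bash
python3 -c "
from h import *
go(611,124.5,22,0)"
```

```text
t 5.28 pos [612.8 125.1  25.1] jaw -0.4 w 87.9 q6 -1.38 F [0.7 0.  0.1]
 turn [-0.43  0.52 -0.1 ]  shift before turn: [ 3.1 -0.6 -1.9]  after: [ 3.1 -0.6 -1.8]
```

Request:
carry_out(
  commands=[
    [0.004,0,-0.002,0,0,0],
    [0,0,0,0,0,0],
    [0,0,0,0,0,0],
    [0,0,0,0,0,0],
    [0,0,0,0,0,0],
    [0,0,0,0,0,0],
  ],
  grip=1,
)

```text
t: 6.02
ee_pos: [611.6, 125.7, 22.1]
orientation: [0.007, 1.56, -0.004]
ft_force: [0.5, 0.8, -0.0]
width: 64.4
```

```bash
python3 -c "
from h import *
go(611,124.5,22,0)
go(590,298.5,130,-12)"
```

```text
t 6.03 pos [611.6 125.7  22.1] jaw -0.4 w 64.4 q6 -1.38 F [ 0.5  0.8 -0. ]
 turn [-0.39  0.64 -0.13]  shift before turn: [ 0.1 -1.2 -0.5]  after: [ 0.1 -1.2 -0.6]
t 6.03 pos [611.6 125.7  22.1] jaw -0.4 w 64.4 q6 -1.38 F [ 0.5  0.8 -0. ]
 turn [11.61  0.62 -0.2 ]  shift before turn: [-107.7  172.9  -21.5]  after: [-107.9  164.5  -57. ]
```

Request:
carry_out(
  commands=[
    [-0.04,0,0,5.8,0.3,0],
    [-0.04,0,0,5.8,0.3,0],
    [0,0.05,-0.017,0,0,0],
    [0,0.05,-0.017,0,0,0],
    [0,0.045,-0.016,0,0,0],
    [0,0.018,-0.006,0,0,0],
    [0,0,0,0,0,0],
    [0,0,0,0,0,0],
  ],
)

```text
t: 7.02
ee_pos: [590.4, 298.2, 103.9]
orientation: [0.174, 1.566, -0.171]
ft_force: [0.6, -0.4, -0.6]
width: 64.5
```

```bash
python3 -c "
from h import *
go(590,298.5,27,-12)"
```

```text
t 7.03 pos [590.4 298.2 103.9] jaw -12.6 w 64.5 q6 -0.91 F [ 0.6 -0.4 -0.6]
 turn [-0.57 -0.14 -0.08]  shift before turn: [76.9  0.1 -0.2]  after: [76.9  0.2 -0.4]
```

Request:
carry_out(
  commands=[
    [0.035,0,0,0,0,0],
    [0.025,0,0,0,0,0],
    [0.01,0,0,0,0,0],
    [0,0,0,0,0,0],
    [0,0,0,0,0,0],
  ],
)

```text
t: 7.65
ee_pos: [592.9, 292.1, 33.7]
orientation: [0.179, 1.565, -0.177]
ft_force: [0.2, 0.0, -0.7]
width: 64.8
```

```bash
python3 -c "
from h import *
go(590,298.5,26.5,-12)"
```

```text
t 7.65 pos [592.9 292.1  33.7] jaw -13.0 w 64.8 q6 -0.91 F [ 0.2  0.  -0.7]
 turn [-0.97 -0.07 -0.08]  shift before turn: [ 7.2  5.6 -4.2]  after: [ 7.2  5.7 -4.1]
```

Request:
carry_out(
  commands=[
    [0,0.006,-0.004,-0.5,0,0],
    [0.004,0,0,0,0,0],
    [0.003,0,0,0,0,0],
    [0,0,0,0,0,0],
  ],
)

```text
t: 8.15
ee_pos: [591.2, 300.2, 28.4]
orientation: [0.172, 1.562, -0.167]
ft_force: [-0.1, -0.4, -0.2]
width: 64.1
```

```bash
python3 -c "
from h import *
go(590,298.5,26.5,-12)"
```

```text
t 8.15 pos [591.2 300.2  28.4] jaw -12.4 w 64.1 q6 -0.91 F [-0.1 -0.4 -0.2]
 turn [-0.4   0.08 -0.2 ]  shift before turn: [ 1.9 -1.9 -0.8]  after: [ 1.9 -1.9 -0.8]
```

Request:
carry_out(
  commands=[
    [0.0015,-0.001,0,0,0,0],
    [0.0005,0,0,0,0,0],
  ],
)

```text
t: 8.4
ee_pos: [590.9, 299.1, 26.3]
orientation: [0.172, 1.563, -0.167]
ft_force: [-1.5, -0.2, 1.3]
width: 64.2
```

Request:
carry_out(
  commands=[
    [0,0,0,0,0,0],
    [0,0,0,0,0,0],
    [0,0,0,0,0,0],
    [0,0,0,0,0,0],
    [-0.05,0,0,0,0,0],
    [-0.05,0,0,0,0,0],
    [-0.02,0,0,0,0,0],
  ],
  grip=0,
)

```text
t: 9.28
ee_pos: [589.7, 298.1, 146.9]
orientation: [0.171, 1.566, -0.169]
ft_force: [0.3, -0.7, -0.5]
width: 87.7
```

```bash
python3 -c "
from h import *
go(461.7,112,140,-0)"
```

```text
t 9.28 pos [589.7 298.1 146.9] jaw -12.4 w 87.7 q6 -0.91 F [ 0.3 -0.7 -0.5]
 turn [-12.41  -0.12  -0.05]  shift before turn: [   7.  -209.2  -85. ]  after: [   6.9 -186.1 -128. ]
```

Request:
carry_out(
  commands=[
    [0,-0.055,-0.022,0,0,0],
    [0,-0.055,-0.022,0,0,0],
    [0,-0.055,-0.022,0,0,0],
    [0,-0.032,-0.013,0,0,0],
    [0,-0.011,-0.006,0,0,0],
    [0,0,0,0,0,0],
    [0,0,0,0,0,0],
  ],
)

```text
t: 10.15
ee_pos: [459.7, 110.3, 145.6]
orientation: [0.171, 1.563, -0.166]
ft_force: [0.7, 0.8, -0.4]
width: 87.7
```

```bash
python3 -c "
from h import *
go(461.7,112,40,-12)
i=snap('wrist','w2')
print(w2px(i,[[461.7,112,75],[461.7,112+15,75],[461.7,112,0]]))"
```

```text
t 10.15 pos [459.7 110.3 145.6] jaw -12.3 w 87.7 q6 -1.15 F [ 0.7  0.8 -0.4]
 turn [-0.33  0.03 -0.19]  shift before turn: [105.6   1.7   1.6]  after: [105.6   2.1   1.6]
[[325.84911177 249.35077879]
 [346.16647677 245.18023927]
 [325.01938311 222.12293734]]
```

View pics/w2.png

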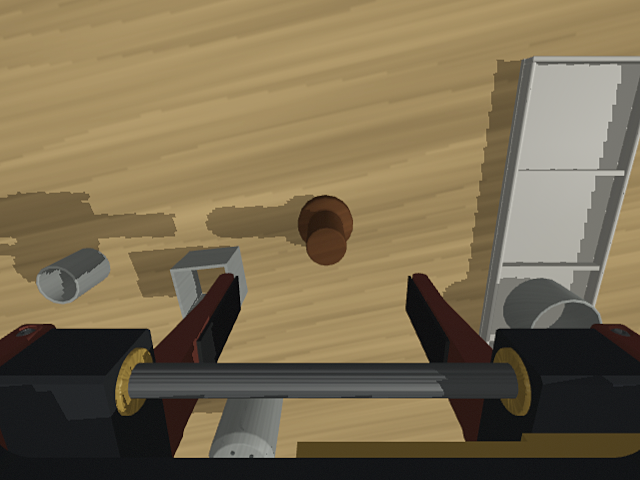

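Request:
carry_out(
  commands=[
    [0.03,0.002,0.001,0,0,0],
    [0.03,0,0,0,0,0],
    [0.025,0,0,0,0,0],
    [0.012,0,0,0,0,0],
    [0.004,0,0,0,0,0],
    [0,0,0,0,0,0],
  ],
)

```text
t: 10.95
ee_pos: [467.4, 117.4, 42.3]
orientation: [0.169, 1.557, -0.16]
ft_force: [0.2, 0.7, -0.5]
width: 87.7
```

```bash
python3 -c "
from h import *
go(461,112,42,-12)"
```

```text
t 10.95 pos [467.4 117.4  42.3] jaw -12.0 w 87.7 q6 -1.15 F [ 0.2  0.7 -0.5]
 turn [-0.02  0.37 -0.36]  shift before turn: [ 0.2 -6.6 -5.1]  after: [ 0.3 -6.6 -5.1]
```

Request:
carry_out(
  commands=[
    [0,-0.0065,-0.005,0,0,0],
    [0,0,0,0,0,0],
    [0,0,0,0,0,0],
  ],
)

```text
t: 11.32
ee_pos: [461.7, 111.8, 43.9]
orientation: [0.17, 1.554, -0.16]
ft_force: [-0.7, -0.1, -0.7]
width: 87.9
```

Request:
carry_out(
  commands=[
    [0,0,0,0,0,0],
    [0,0,0,0,0,0],
    [0,0,0,0,0,0],
    [0,0,0,0,0,0],
    [0,0,0,0,0,0],
    [0,0,0,0,0,0],
    [0,0,0,0,0,0],
    [0,0,0,0,0,0],
  ],
  grip=1,
)

```text
t: 12.32
ee_pos: [462.2, 112.0, 44.3]
orientation: [0.17, 1.554, -0.159]
ft_force: [0.4, 0.0, -0.3]
width: 29.4
```

```bash
python3 -c "
from h import *
go(418,336,120,-12)"
```

```text
t 12.32 pos [462.2 112.   44.3] jaw -12.0 w 29.4 q6 -1.15 F [ 0.4  0.  -0.3]
 turn [-0.04  0.58 -0.45]  shift before turn: [-75.  210.5 -89.2]  after: [-75.7 210.  -89.8]
```

Request:
carry_out(
  commands=[
    [-0.04,0,0,0,0.6,-0.4],
    [-0.04,0,0,0,0,0],
    [0,0.055,-0.023,0,0,0],
    [0,0.055,-0.023,0,0,0],
    [0,0.055,-0.023,0,0,0],
    [0,0.035,-0.016,0,0,0],
    [0,0.01,-0.004,0,0,0],
    [0,0,0,0,0,0],
  ],
)

```text
t: 13.32
ee_pos: [418.2, 340.9, 126.8]
orientation: [0.169, 1.565, -0.167]
ft_force: [-0.3, -0.4, -1.3]
width: 29.3
```

```bash
python3 -c "
from h import *
go(418,336,50,-12)"
```

```text
t 13.32 pos [418.2 340.9 126.8] jaw -12.3 w 29.3 q6 -0.70 F [-0.3 -0.4 -1.3]
 turn [-0.25 -0.05 -0.07]  shift before turn: [76.8 -4.9  0.9]  after: [76.8 -4.8  0.8]
```

Request:
carry_out(
  commands=[
    [0,-0.005,0.001,0,0,0],
    [0.025,0,0,0,0,0],
    [0.02,0,0,0,0,0],
    [0.012,0,0,0,0,0],
    [0,0,0,0,0,0],
    [0,0,0,0,0,0],
  ],
)

```text
t: 14.08
ee_pos: [420.0, 328.0, 69.0]
orientation: [0.174, 1.565, -0.174]
ft_force: [-1.1, 0.1, -0.6]
width: 29.3
```

```bash
python3 -c "
from h import *
go(418,336,50,-12)"
```

```text
t 14.07 pos [420. 328.  69.] jaw -12.7 w 29.3 q6 -0.71 F [-1.1  0.1 -0.6]
 turn [-0.7  -0.07  0.03]  shift before turn: [19.   7.3 -3.7]  after: [19.   7.4 -3.6]
```

Request:
carry_out(
  commands=[
    [0,0.0075,-0.0035,-0.5,0,0],
    [0,0,0,0,0,0],
    [0.01,0,0,0,0,0],
    [0.007,0,0,0,0,0],
    [0,0,0,0,0,0],
    [0,0,0,0,0,0],
  ],
)

```text
t: 14.82
ee_pos: [418.6, 337.5, 52.0]
orientation: [0.167, 1.564, -0.165]
ft_force: [0.1, -0.6, -1.1]
width: 29.6
```

```bash
python3 -c "
from h import *
go(418,336,49,-12)"
```

```text
t 14.82 pos [418.6 337.5  52. ] jaw -12.1 w 29.6 q6 -0.70 F [ 0.1 -0.6 -1.1]
 turn [-0.12  0.01 -0.06]  shift before turn: [ 3.  -1.6 -0.3]  after: [ 3.  -1.6 -0.3]
```

Request:
carry_out(
  commands=[
    [0.002,0,0,0,0,0],
    [0.0015,0,0,0,0,0],
    [0,0,0,0,0,0],
  ],
)

```text
t: 15.2
ee_pos: [418.7, 337.4, 48.4]
orientation: [0.167, 1.564, -0.165]
ft_force: [-0.2, -0.6, -1.3]
width: 29.4
```

Request:
carry_out(
  commands=[
    [0,0,0,0,0,0],
    [0,0,0,0,0,0],
    [0,0,0,0,0,0],
    [0,0,0,0,0,0],
    [-0.05,0,0,0,0,0],
    [-0.05,0,0,0,0,0],
    [-0.03,0,0,0,0,0],
    [0,0,0,0,0,0],
  ],
  grip=0,
)

```text
t: 16.2
ee_pos: [418.6, 337.2, 181.8]
orientation: [0.167, 1.565, -0.166]
ft_force: [-0.2, 0.6, -0.4]
width: 87.8
```

```bash
python3 -c "
from h import *
go(635,-1,170,-12)"
```

```text
t 16.20 pos [418.6 337.2 181.8] jaw -12.1 w 87.8 q6 -0.70 F [-0.2  0.6 -0.4]
 turn [-0.14 -0.02 -0.02]  shift before turn: [  11.5 -285.2  282.7]  after: [  11.8 -285.9  282. ]
```

Request:
carry_out(
  commands=[
    [0,-0.042,0.042,0,0,0],
    [0,-0.042,0.042,0,0,0],
    [0,-0.042,0.042,0,0,0],
    [0,-0.042,0.042,0,0,0],
    [0,-0.042,0.042,0,0,0],
    [0,-0.04,0.04,0,0,0],
    [0,-0.025,0.023,0,0,0],
    [0,-0.008,0.008,0,0,0],
  ],
)

```text
t: 17.2
ee_pos: [636.1, -7.7, 170.4]
orientation: [0.162, 1.576, -0.164]
ft_force: [0.7, 0.9, 1.3]
width: 87.3
```

Request:
carry_out(
  commands=[
    [0,0,0,0,0,0],
    [0,0,0,0,0,0],
  ],
)

```text
t: 17.45
ee_pos: [634.4, -6.5, 168.5]
orientation: [0.162, 1.579, -0.164]
ft_force: [0.1, 0.1, 0.7]
width: 87.9
```

```bash
python3 -c "
from h import *
go(635,-1,150,-12)
i=snap('wrist','w3')
print(w2px(i,[[635,-1,80],[635,28,80],[635-29,-1,80]]))"
```

```text
t 17.45 pos [634.4  -6.5 168.5] jaw -11.9 w 87.9 q6 -1.39 F [0.1 0.1 0.7]
 turn [ 0.11 -0.84  0.14]  shift before turn: [18.5  5.5 -0.3]  after: [18.5  5.5 -0.6]
[[330.63576849 240.43065715]
 [367.61575337 233.09821668]
 [322.96318615 204.32797506]]
```

View pics/w3.png

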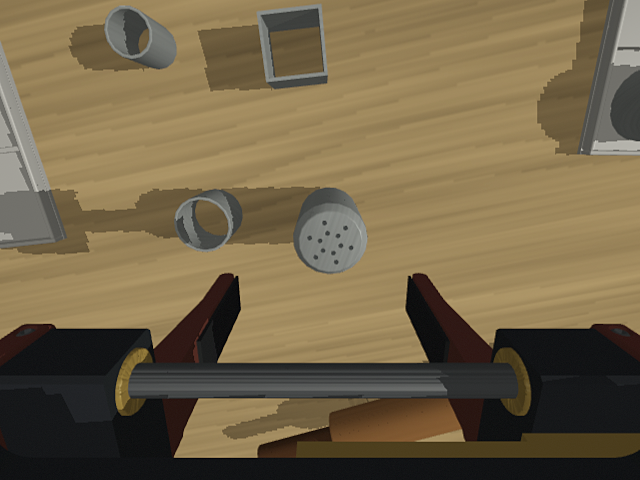

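Request:
carry_out(
  commands=[
    [0.03,0.0055,0,0,-0.8,0],
    [0.03,0,0,0,0,0],
    [0.008,0,0,0,0,0],
    [0,0,0,0,0,0],
    [0,0,0,0,0,0],
  ],
)

```text
t: 18.12
ee_pos: [635.2, 4.2, 102.2]
orientation: [0.156, 1.562, -0.159]
ft_force: [0.6, -0.1, 0.0]
width: 87.9
```

```bash
python3 -c "
from h import *
go(635,-1,42,-12)"
```

```text
t 18.12 pos [635.2   4.2 102.2] jaw -11.5 w 87.9 q6 -1.38 F [ 0.6 -0.1  0. ]
 turn [0.48 0.2  0.08]  shift before turn: [60.2 -5.   0.6]  after: [60.2 -5.1  0.8]
```

Request:
carry_out(
  commands=[
    [0,-0.005,0.0005,0,0,0],
    [0,0,0,0,0,0],
    [0.02,0,0,0,0,0],
    [0.02,0,0,0,0,0],
    [0.01,0,0,0,0,0],
    [0.006,0,0,0,0,0],
    [0,0,0,0,0,0],
    [0,0,0,0,0,0],
  ],
)

```text
t: 19.12
ee_pos: [635.5, -1.6, 43.0]
orientation: [0.157, 1.561, -0.159]
ft_force: [-0.4, 0.4, -0.6]
width: 88.0
```

```bash
python3 -c "
from h import *
go(635,-1,42,-12)"
```

```text
t 19.12 pos [635.5  -1.6  43. ] jaw -11.5 w 88.0 q6 -1.39 F [-0.4  0.4 -0.6]
 turn [0.45 0.26 0.07]  shift before turn: [ 1.   0.5 -0.6]  after: [ 1.   0.5 -0.6]
```

Request:
carry_out(
  commands=[
    [0,0,0,0,0,0],
    [0,0,0,0,0,0],
    [0,0,0,0,0,0],
    [0,0,0,0,0,0],
    [0,0,0,0,0,0],
    [0,0,0,0,0,0],
  ],
  grip=1,
)

```text
t: 19.88
ee_pos: [636.4, -1.6, 44.4]
orientation: [0.157, 1.558, -0.159]
ft_force: [0.2, 0.0, -0.8]
width: 57.3
```

Request:
carry_out(
  commands=[
    [-0.03,0,0,0,0,0],
    [-0.03,0,0,0,0,0],
    [-0.02,0,0,0,0,0],
    [0,0,0,0,0,0],
  ],
)

```text
t: 20.38
ee_pos: [634.5, -1.4, 125.0]
orientation: [0.157, 1.562, -0.159]
ft_force: [0.3, -0.0, -2.6]
width: 57.1
```

```bash
python3 -c "
from h import *
go(504,317,120,-12)"
```

```text
t 20.38 pos [634.5  -1.4 125. ] jaw -11.5 w 57.1 q6 -1.39 F [ 0.3 -0.  -2.6]
 turn [0.46 0.2  0.08]  shift before turn: [   3.9  285.9 -191.6]  after: [   5.   284.3 -193.9]
```

Request:
carry_out(
  commands=[
    [0,0.045,-0.031,0,0,0],
    [0,0.045,-0.031,0,0,0],
    [0,0.045,-0.031,0,0,0],
    [0,0.045,-0.031,0,0,0],
    [0,0.045,-0.031,0,0,0],
    [0,0.036,-0.022,0,0,0],
    [0,0.013,-0.009,0,0,0],
    [0,0,0,0,0,0],
  ],
)

```text
t: 21.38
ee_pos: [500.5, 310.4, 115.5]
orientation: [0.155, 1.569, -0.166]
ft_force: [-1.0, -0.8, -1.2]
width: 57.2
```

```bash
python3 -c "
from h import *
go(504,317,50,-12)"
```

```text
t 21.38 pos [500.5 310.4 115.5] jaw -11.7 w 57.2 q6 -0.83 F [-1.  -0.8 -1.2]
 turn [ 0.31 -0.21  0.42]  shift before turn: [65.4  7.6  2.3]  after: [65.5  7.1  2. ]
```

Request:
carry_out(
  commands=[
    [0,0.007,0.002,0.3,-0.2,0.4],
    [0,0,0,0,0,0],
    [0.025,0,0,0,0,0],
    [0.02,0,0,0,0,0],
    [0.012,0,0,0,0,0],
    [0,0,0,0,0,0],
    [0,0,0,0,0,0],
  ],
)

```text
t: 22.25
ee_pos: [508.3, 311.7, 57.5]
orientation: [0.171, 1.562, -0.17]
ft_force: [0.4, -0.3, -1.3]
width: 57.2
```

```bash
python3 -c "
from h import *
go(504,317,48,-12)"
```

```text
t 22.25 pos [508.3 311.7  57.5] jaw -12.5 w 57.2 q6 -0.82 F [ 0.4 -0.3 -1.3]
 turn [-0.46  0.11 -0.03]  shift before turn: [ 9.5  4.2 -5.3]  after: [ 9.5  4.3 -5.3]
```

Request:
carry_out(
  commands=[
    [0,0.004,-0.0045,0,0,0],
    [0,0,0,0,0,0],
    [0.005,0,0,0,0,0],
    [0.0025,0,0,0,0,0],
    [0,0,0,0,0,0],
    [0,0,0,0,0,0],
  ],
)

```text
t: 23.0
ee_pos: [505.3, 317.7, 51.2]
orientation: [0.172, 1.56, -0.169]
ft_force: [0.0, 0.5, -1.5]
width: 56.9
```

```bash
python3 -c "
from h import *
go(504,317,48,-12)"
```

```text
t 23.00 pos [505.3 317.7  51.2] jaw -12.4 w 56.9 q6 -0.81 F [ 0.   0.5 -1.5]
 turn [-0.43  0.22 -0.14]  shift before turn: [ 3.2 -1.  -1.1]  after: [ 3.2 -1.  -1.1]
```

Request:
carry_out(
  commands=[
    [0.0015,0,0,0,0,0],
    [0.0015,0,0,0,0,0],
    [0,0,0,0,0,0],
  ],
)

```text
t: 23.38
ee_pos: [505.4, 317.7, 48.4]
orientation: [0.172, 1.56, -0.169]
ft_force: [-0.2, -0.5, -0.4]
width: 57.2
```

```bash
python3 -c "
from h import *
go(504,317,48,-12)"
```

```text
t 23.38 pos [505.4 317.7  48.4] jaw -12.4 w 57.2 q6 -0.81 F [-0.2 -0.5 -0.4]
 turn [-0.45  0.22 -0.14]  shift before turn: [ 0.4 -1.  -1.2]  after: [ 0.4 -1.  -1.2]
```

Request:
carry_out(
  commands=[
    [0,0,0,0,0,0],
    [0,0,0,0,0,0],
    [0,0,0,0,0,0],
    [0,0,0,0,0,0],
    [-0.05,0,0,0,0,0],
    [-0.05,0,0,-3.5,0,0],
    [-0.02,0,0,-3.5,0,0],
    [0,0,0,0,0,0],
  ],
  grip=0,
)

```text
t: 24.38
ee_pos: [505.0, 317.6, 171.1]
orientation: [0.074, 1.566, -0.071]
ft_force: [0.1, -0.2, -1.0]
width: 87.7
```

```bash
python3 -c "
from h import *
go(456,-116,150,-5)"
```

```text
t 24.38 pos [505.  317.6 171.1] jaw -5.3 w 87.7 q6 -0.94 F [ 0.1 -0.2 -1. ]
 turn [-0.28  0.21 -0.1 ]  shift before turn: [  20.3 -436.3   -8.9]  after: [  21.1 -436.2  -11. ]
```

Request:
carry_out(
  commands=[
    [0.003,-0.06,-0.001,0,0,0],
    [0.003,-0.06,-0.001,0,0,0],
    [0.003,-0.06,-0.001,0,0,0],
    [0.003,-0.06,-0.001,0,0,0],
    [0.003,-0.06,-0.001,0,0,0],
    [0.003,-0.06,-0.001,0,0,0],
    [0.002,-0.05,-0.001,0,0,0],
    [0,-0.02,0,0,0,0],
  ],
)

```text
t: 25.38
ee_pos: [452.0, -120.1, 141.2]
orientation: [0.08, 1.573, -0.076]
ft_force: [-0.1, 0.5, 0.1]
width: 87.9
```

Request:
carry_out(
  commands=[
    [0,0,0,0,0,0],
    [0,0,0,0,0,0],
  ],
)

```text
t: 25.62
ee_pos: [450.6, -120.6, 139.3]
orientation: [0.085, 1.576, -0.079]
ft_force: [-0.2, 0.3, 0.0]
width: 87.7
```

```bash
python3 -c "
from h import *
go(456,-116,80,-5)
i=snap('wrist','w4')
print(w2px(i,[[456,-116,45],[456,-98,45],[456-18,-116,45]]))
a=cv2.imread('pics/w4.png');b=snap('top','top4')['pixels'][180:340,120:320]
cv2.imwrite('pics/w4b.png',np.hstack([a[:300,100:500],cv2.resize(b,(375,300),interpolation=cv2.INTER_CUBIC)]))"
```

```text
t 25.62 pos [ 450.6 -120.6  139.3] jaw -6.0 w 87.7 q6 -1.76 F [-0.2  0.3  0. ]
 turn [-0.97 -0.41 -0.18]  shift before turn: [59.3  4.9  5.3]  after: [59.3  5.   5. ]
[[329.36542493 244.03510195]
 [351.95611918 241.80479241]
 [327.1143201  222.23428604]]
```

View pics/w4b.png

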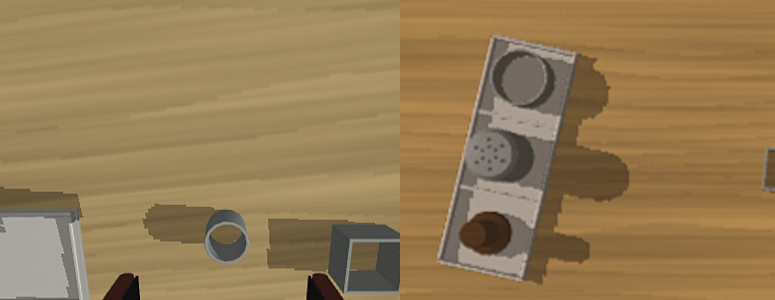

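Request:
carry_out(
  commands=[
    [0,0.004,0.0045,-1,-0.4,-0.2],
    [0,0,0,0,0,0],
    [0.035,0,0,0,0,0],
    [0.035,0,0,0,0,0],
    [0.025,0,0,0,0,0],
    [0.015,0,0,0,0,0],
    [0.005,0,0,0,0,0],
    [0,0,0,0,0,0],
  ],
)

```text
t: 26.72
ee_pos: [460.1, -113.5, 23.2]
orientation: [0.059, 1.563, -0.062]
ft_force: [-0.1, -0.7, 0.1]
width: 87.8
```

```bash
python3 -c "
from h import *
go(455,-117,22,-5)"
```

```text
t 26.73 pos [ 460.1 -113.5   23.2] jaw -4.4 w 87.8 q6 -1.76 F [-0.1 -0.7  0.1]
 turn [0.56 0.39 0.1 ]  shift before turn: [ 1.2 -3.8 -4.8]  after: [ 1.2 -3.9 -4.8]
```

Request:
carry_out(
  commands=[
    [0.002,-0.0035,-0.005,0,0,0],
    [0,0,0,0,0,0],
    [0,0,0,0,0,0],
  ],
)

```text
t: 27.1
ee_pos: [455.6, -117.3, 22.8]
orientation: [0.059, 1.56, -0.063]
ft_force: [0.2, 0.3, 0.5]
width: 87.9
```

Request:
carry_out(
  commands=[
    [0,0,0,0,0,0],
    [0,0,0,0,0,0],
    [0,0,0,0,0,0],
    [0,0,0,0,0,0],
    [0,0,0,0,0,0],
    [0,0,0,0,0,0],
    [0,0,0,0,0,0],
    [0,0,0,0,0,0],
  ],
  grip=1,
)

```text
t: 28.1
ee_pos: [456.0, -117.4, 23.2]
orientation: [0.058, 1.559, -0.063]
ft_force: [-0.4, -0.9, 0.4]
width: 36.2
```

```bash
python3 -c "
from h import *
go(464,-302.5,95,-5)"
```

```text
t 28.10 pos [ 456.  -117.4   23.2] jaw -4.4 w 36.2 q6 -1.77 F [-0.4 -0.9  0.4]
 turn [0.55 0.62 0.15]  shift before turn: [ -71.1 -184.1   23.1]  after: [ -71.8 -183.7   24.1]
```

Request:
carry_out(
  commands=[
    [-0.035,0,0,0.5,0.6,0.1],
    [-0.035,0,0,0,0,0],
    [0,-0.055,0.007,0,0,0],
    [0,-0.055,0.007,0,0,0],
    [0,-0.045,0.006,0,0,0],
    [0,-0.022,0.003,0,0,0],
    [0,-0.006,0.001,0,0,0],
    [0,0,0,0,0,0],
  ],
)

```text
t: 29.1
ee_pos: [463.5, -304.6, 94.8]
orientation: [0.066, 1.572, -0.066]
ft_force: [0.0, -0.0, -0.8]
width: 36.5
```

```bash
python3 -c "
from h import *
go(464,-302.5,27,-5)"
```

```text
t 29.10 pos [ 463.5 -304.6   94.8] jaw -4.8 w 36.5 q6 -2.09 F [ 0.  -0.  -0.8]
 turn [ 0.21 -0.12  0.  ]  shift before turn: [67.8  2.2  0.5]  after: [67.8  2.2  0.3]
```

Request:
carry_out(
  commands=[
    [0,0.002,0,0,0,0],
    [0,0,0,0,0,0],
    [0.022,0,0,0,0,0],
    [0.02,0,0,0,0,0],
    [0.015,0,0,0,0,0],
    [0.005,0,0,0,0,0],
    [0,0,0,0,0,0],
    [0,0,0,0,0,0],
  ],
)

```text
t: 30.1
ee_pos: [464.6, -297.4, 32.0]
orientation: [0.061, 1.572, -0.06]
ft_force: [-0.3, -0.2, -0.1]
width: 35.9
```

```bash
python3 -c "
from h import *
go(464,-302.5,27.5,-5)"
```

```text
t 30.10 pos [ 464.6 -297.4   32. ] jaw -4.4 w 35.9 q6 -2.08 F [-0.3 -0.2 -0.1]
 turn [ 0.57 -0.12 -0.02]  shift before turn: [ 4.5 -5.1 -0.2]  after: [ 4.5 -5.1 -0.1]
```

Small ring has plenty of room; trim and set down.

Request:
carry_out(
  commands=[
    [0,-0.005,0,0,0,0],
    [0,0,0,0,0,0],
    [0.003,0,0,0,0,0],
    [0.0015,0,0,0,0,0],
    [0,0,0,0,0,0],
    [0,0,0,0,0,0],
  ],
)

```text
t: 30.85
ee_pos: [464.8, -303.4, 28.4]
orientation: [0.06, 1.57, -0.062]
ft_force: [-0.5, -0.2, -1.2]
width: 36.0
```

```bash
python3 -c "
from h import *
go(464,-302.5,27,-5)"
```

```text
t 30.85 pos [ 464.8 -303.4   28.4] jaw -4.4 w 36.0 q6 -2.09 F [-0.5 -0.2 -1.2]
 turn [ 0.55 -0.01  0.04]  shift before turn: [ 1.4  0.9 -0.8]  after: [ 1.4  0.9 -0.8]
```

Request:
carry_out(
  commands=[
    [0.0012,0,0,0,0,0],
    [0,0,0,0,0,0],
  ],
)

```text
t: 31.1
ee_pos: [464.8, -303.5, 27.3]
orientation: [0.06, 1.57, -0.062]
ft_force: [-0.7, 1.1, 0.9]
width: 35.9
```

Request:
carry_out(
  commands=[
    [0,0,0,0,0,0],
    [0,0,0,0,0,0],
    [0,0,0,0,0,0],
    [0,0,0,0,0,0],
    [-0.05,0,0,0,0,0],
    [-0.05,0,0,1,0,0],
    [-0.02,0,0,0,0,0],
    [0,0,0,0,0,0],
  ],
  grip=0,
)

```text
t: 32.1
ee_pos: [464.6, -303.1, 149.5]
orientation: [0.075, 1.571, -0.075]
ft_force: [-0.2, -0.2, 0.6]
width: 87.8
```

```bash
python3 -c "
from h import *
go(488.5,0.5,145,-6)"
```

```text
t 32.10 pos [ 464.6 -303.1  149.5] jaw -5.5 w 87.8 q6 -2.07 F [-0.2 -0.2  0.6]
 turn [ 0.52 -0.1  -0.01]  shift before turn: [  4.6 304.5  -5.1]  after: [  4.5 304.5  -7.9]
```

Request:
carry_out(
  commands=[
    [0,0.06,-0.001,0.5,0,0],
    [0,0.06,-0.001,0,0,0],
    [0,0.06,-0.001,0,0,0],
    [0,0.06,-0.001,0,0,0],
    [0,0.045,-0.001,0,0,0],
    [0,0.017,-0.001,0,0,0],
    [0,0,0,0,0,0],
    [0,0,0,0,0,0],
  ],
)

```text
t: 33.1
ee_pos: [486.8, 5.7, 141.1]
orientation: [0.084, 1.58, -0.084]
ft_force: [-0.3, -0.2, -0.3]
width: 87.9
```

```bash
python3 -c "
from h import *
go(488.5,0.5,80,-6)
i=snap('wrist','w5')
a=np.radians(-6);c,s=np.cos(a),np.sin(a)
print(w2px(i,[[488.5,.5,45]]+[[488.5+c*x-s*y,.5+s*x+c*y,45] for x,y in [(24,24),(24,-24),(-24,-24),(-24,24)]]))
a=i['pixels']
cv2.imwrite('pics/w5b.png',cv2.resize(a[170:310,200:440],None,fx=3.3,fy=3.3))"
```

```text
t 33.10 pos [486.8   5.7 141.1] jaw -6.1 w 87.9 q6 -1.48 F [-0.3 -0.2 -0.3]
 turn [-0.12 -0.62  0.03]  shift before turn: [61.  -4.9  2.9]  after: [61.1 -5.   2.2]
[[317.14425871 240.6089905 ]
 [346.66704376 268.57362219]
 [287.9697843  268.57838635]
 [286.09277448 211.19634131]
 [347.85617365 211.16565953]]
```

View pics/w5b.png

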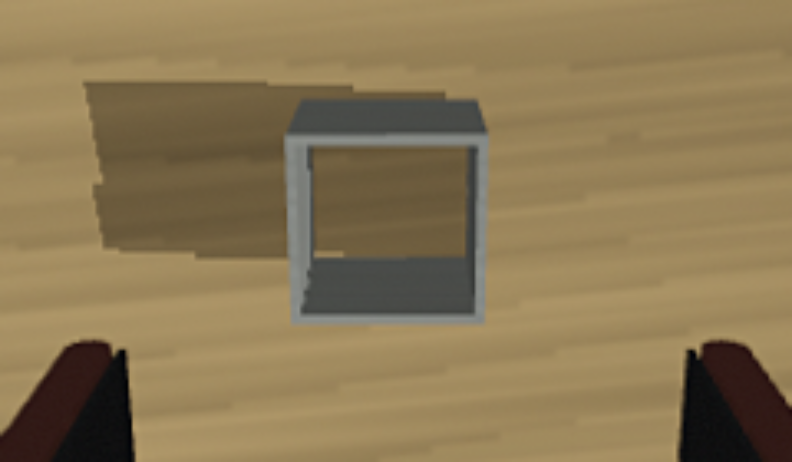

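Request:
carry_out(
  commands=[
    [0,-0.005,0.002,0,-0.6,0],
    [0,0,0,0,0,0],
    [0.035,0,0,0,0,0],
    [0.035,0,0,0,0,0],
    [0.025,0,0,0,0,0],
    [0.015,0,0,0,0,0],
    [0.006,0,0,0,0,0],
    [0,0,0,0,0,0],
  ],
)

```text
t: 34.15
ee_pos: [491.2, -4.7, 23.5]
orientation: [0.089, 1.563, -0.09]
ft_force: [0.2, -0.2, 0.2]
width: 87.4
```

```bash
python3 -c "
from h import *
go(488.5,0.5,22,-6)"
```

```text
t 34.15 pos [491.2  -4.7  23.5] jaw -6.6 w 87.4 q6 -1.49 F [ 0.2 -0.2  0.2]
 turn [-0.57  0.35  0.02]  shift before turn: [ 1.5  4.8 -3.2]  after: [ 1.5  4.9 -3.2]
```

Request:
carry_out(
  commands=[
    [0.002,0.005,-0.003,-0.5,0.3,0],
    [0,0,0,0,0,0],
    [0,0,0,0,0,0],
  ],
)

```text
t: 34.52
ee_pos: [489.9, 1.1, 23.1]
orientation: [0.082, 1.566, -0.083]
ft_force: [0.3, 0.2, -0.6]
width: 87.9
```

Request:
carry_out(
  commands=[
    [0,0,0,0,0,0],
    [0,0,0,0,0,0],
    [0,0,0,0,0,0],
    [0,0,0,0,0,0],
    [0,0,0,0,0,0],
    [0,0,0,0,0,0],
    [0,0,0,0,0,0],
  ],
  grip=1,
)

```text
t: 35.4
ee_pos: [490.3, 1.1, 23.5]
orientation: [0.082, 1.565, -0.083]
ft_force: [-0.5, 0.0, 0.2]
width: 48.0
```

```bash
python3 -c "
from h import *
go(551.5,-310.5,125,-5)"
```

```text
t 35.40 pos [490.3   1.1  23.5] jaw -6.0 w 48.0 q6 -1.49 F [-0.5  0.   0.2]
 turn [-1.02  0.26  0.  ]  shift before turn: [-101.  -303.4   94. ]  after: [-101.5 -305.1   88.2]
```

Request:
carry_out(
  commands=[
    [-0.05,0,0,-1,0.3,0],
    [-0.05,0,0,0,0,0],
    [0,-0.058,0.017,0,0,0],
    [0,-0.058,0.017,0,0,0],
    [0,-0.058,0.017,0,0,0],
    [0,-0.058,0.017,0,0,0],
    [0,-0.048,0.014,0,0,0],
    [0,-0.02,0.006,0,0,0],
  ],
)

```text
t: 36.4
ee_pos: [553.9, -312.9, 126.1]
orientation: [0.063, 1.571, -0.065]
ft_force: [0.4, 1.1, -0.9]
width: 48.0
```

Request:
carry_out(
  commands=[
    [0,0,0,0,0,0],
    [0,0,0,0,0,0],
  ],
)

```text
t: 36.65
ee_pos: [553.0, -311.9, 125.3]
orientation: [0.065, 1.573, -0.065]
ft_force: [0.0, -0.2, -0.8]
width: 47.8
```

```bash
python3 -c "
from h import *
go(551.5,-310.5,28,-5)"
```

```text
t 36.65 pos [ 553.  -311.9  125.3] jaw -4.7 w 47.8 q6 -2.02 F [ 0.  -0.2 -0.8]
 turn [ 0.26 -0.19 -0.01]  shift before turn: [97.3  1.2 -1.3]  after: [97.3  1.3 -1.6]
```

Request:
carry_out(
  commands=[
    [0,0.001,-0.001,0,0,0],
    [0.03,0,0,0,0,0],
    [0.03,0,0,0,0,0],
    [0.02,0,0,0,0,0],
    [0.01,0,0,0,0,0],
    [0,0,0,0,0,0],
    [0,0,0,0,0,0],
  ],
)

```text
t: 37.52
ee_pos: [553.0, -304.1, 35.1]
orientation: [0.059, 1.572, -0.059]
ft_force: [0.2, 0.2, -0.6]
width: 47.9
```

```bash
python3 -c "
from h import *
go(551.5,-310.5,28,-5)"
```

```text
t 37.52 pos [ 553.  -304.1   35.1] jaw -4.3 w 47.9 q6 -2.02 F [ 0.2  0.2 -0.6]
 turn [ 0.69 -0.12 -0.01]  shift before turn: [ 7.1 -6.5 -1. ]  after: [ 7.1 -6.5 -0.9]
```

Request:
carry_out(
  commands=[
    [0,-0.0065,-0.001,0.5,0,0],
    [0,0,0,0,0,0],
    [0.004,0,0,0,0,0],
    [0.0025,0,0,0,0,0],
    [0,0,0,0,0,0],
    [0,0,0,0,0,0],
  ],
)

```text
t: 38.28
ee_pos: [552.4, -312.0, 30.1]
orientation: [0.066, 1.569, -0.068]
ft_force: [-1.4, -0.2, -0.4]
width: 47.9
```

```bash
python3 -c "
from h import *
go(551.5,-310.5,27.5,-5)"
```

```text
t 38.27 pos [ 552.4 -312.    30.1] jaw -4.9 w 47.9 q6 -2.02 F [-1.4 -0.2 -0.4]
 turn [0.12 0.05 0.07]  shift before turn: [ 2.6  1.4 -1. ]  after: [ 2.6  1.4 -1. ]
```

Request:
carry_out(
  commands=[
    [0.0015,0,0,0,0,0],
    [0.001,0,0,0,0,0],
    [0,0,0,0,0,0],
  ],
)

```text
t: 38.65
ee_pos: [552.4, -311.9, 27.6]
orientation: [0.066, 1.569, -0.068]
ft_force: [-0.1, -0.2, 0.9]
width: 47.9
```

Request:
carry_out(
  commands=[
    [0,0,0,0,0,0],
    [0,0,0,0,0,0],
    [0,0,0,0,0,0],
    [0,0,0,0,0,0],
    [-0.05,0,0,0,0,0],
    [-0.05,0,0,0,0,0],
    [-0.04,0,0,0,0,0],
    [0,0,0,0,0,0],
  ],
  grip=0,
)

```text
t: 39.65
ee_pos: [552.1, -311.6, 170.5]
orientation: [0.067, 1.571, -0.067]
ft_force: [0.6, 0.4, 0.4]
width: 87.6
```

Request:
carry_out(
  commands=[
    [0,0.05,0,0,0,0],
    [0,0.06,0,0,0,0],
    [0,0.06,0,0,0,0],
    [0,0.06,0,0,0,0],
    [0,0.06,0,0,0,0],
    [0,0.03,0,0,0,0],
    [0,0,0,0,0,0],
    [0,0,0,0,0,0],
  ],
)

```text
t: 40.65
ee_pos: [575.6, 15.6, 161.5]
orientation: [0.068, 1.581, -0.069]
ft_force: [-0.0, 1.1, 0.2]
width: 87.7
```

```bash
python3 -c "
from h import *
p=snap('top','tope')['pixels']; s=snap('side','sidee')['pixels']
print(ctrl.get_obs()['t'])
cv2.imwrite('pics/end.png',np.vstack([cv2.resize(p[185:335,130:510],(760,300),interpolation=cv2.INTER_CUBIC),cv2.resize(s[130:480,140:500],(309,300))[:,:].repeat(1,1) if 0 else np.hstack([s[130:430,140:500],s[180:480,240:640]])]))"
```

```text
40.75
```

View pics/end.png

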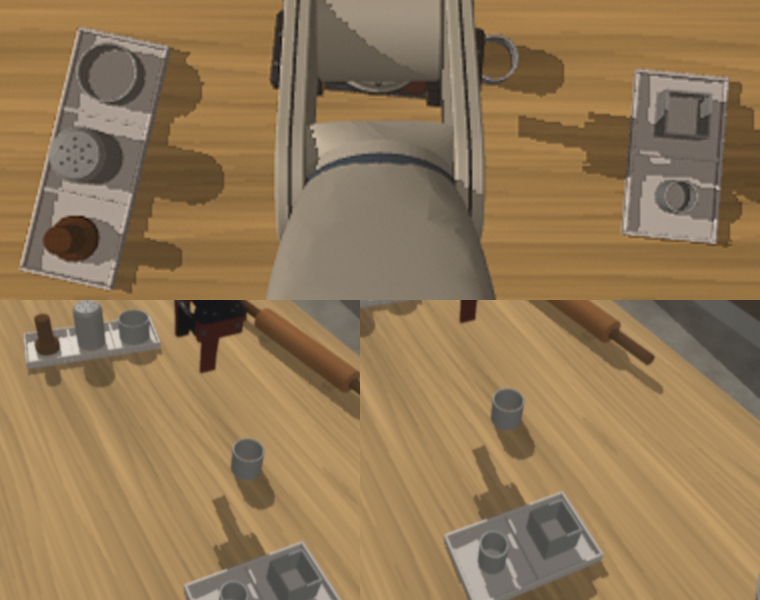

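```bash
python3 -c "
from h import *
print(ctrl.close_job())"
```

```text
the job is handed in; nothing more can be done
None
```

Both kits are made up and the job is handed in, at about 41 s of the 131 s allowed.

- **Long tray:** the large cutter is in the far compartment, the dredger in the middle and the tamper in the near one.
- **Short tray:** the square cutter is in the far compartment and the small cutter in the near one.

The last top and side pictures showed all five pieces upright, one to a compartment. The medium cutter was at about side pixel (387, 290), against (388, 289) at the start, so it did not move. The force readings I saw stayed under about 3 N, and the arm was clear of everything, gripper open, when I handed in.

The first turn of the wrist ran joint 6 up to its limit: it measured -2.5405 rad against a range of ±2.54, and the tool tilted by about 7 degrees. I moved away and straightened the tool at once, and later readings of that joint stayed at or below about 2.1 rad. Sideways drift of up to about 9 mm during descents was corrected before each grasp and release.

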